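# Lay out the kit for the next radio

### The arm

A 6-joint arm with a two-finger parallel gripper is mounted at the origin on the work surface. World frame = base frame: x ahead of the robot, y to its left, z up, the work surface at z = 0. Lengths are in m, angles in rad, forces in N, time in s.
With the tool pointing down it reaches from about 0.325 to 0.9 m from the base axis. Payload 3.5 kg.
Tool frame: the origin (TCP) lies midway between the tips of the shut fingers; the grasp point (between the pads) lies 19 mm behind it; z points along the fingers, y is the line along which they close (so a half turn about z gives the same grasp; the last joint's range is limited). The gripper opens to 85 mm and grips with 20 to 120 N. Pads are 22 mm wide; open, the fingers measure 114 mm over their backs; the gripper's body (76 mm by 85 mm) begins 54 mm behind the grasp point. The pads swing forward as they close: fully open they stand 13 mm farther back than shut.
Start: joints at [1.17, 0.276, -0.026, 1.268, 0, 1.467], TCP at [0.183, 0.597, 0.231] pointing down, gripper open.
Joint ranges: [-3.12, 3.12], [-0.85, 1.88], [-1.08, 1.24], [-1.95, 2.15], [-1.57, 1.53], [-3.14, 3.14]. Speed limits (rad/s): [2.57, 2.57, 3.14, 3.14, 3.14, 3.14].

### API

Orientations are given as a rotation vector (axis times angle).
In Python, from cell import env, viewer, close_job gives the robot as it stands.
- The arm moves only by the shell command python3 -m handwheel 'ROWS' [FORCE]. ROWS is JSON, a list of rows, each a list of 5 numbers: the finger opening in m, from 0 to 0.0854, then the shift along the tool's x, y, z in m, then the turn about the tool's z in degrees. In form: [[fingers, tx, ty, tz, yaw], ...]. A call has exactly 5 rows; each row is the pose to reach, as a shift and turn from the pose commanded when the call began, along the tool's axes at that moment; what a row does not reach only later rows make up. A row lasts 1/10 s, in which the tool goes at most 50 mm and 8.59 degrees, less where a joint would pass 70% of its speed; a pose out of reach is approached as far as the arm can. A call with a gripper value outside its range is refused whole. The fingers move at their own pace and stop on an object; FORCE is the grip in N (left out, the last holds). Time passes only in rows, so rows that repeat a pose let the fingers close, or fill a call up. It gives the time, the measured TCP pose, the force and the opening at its end, in the units of the state.
- env.get_obs(): the state, without advancing time (a new reading comes with each control period).
- viewer.read_camera(name): name is "scene" or "top"; returns the picture (384x512x3 uint8, red, green, blue); there is no depth.
- viewer.camera_info(name): a dict with "camera_matrix" (3x3 intrinsics, pixels), "view" (4x4, takes a point from world to camera coordinates). Camera axes: x right, y down, z forward; pixel columns grow to the right and rows downward; lengths in m; the calibration is good to about 2 mm. A picture is of the moment at which its call begins. camera_info takes no time and is no camera call.
- close_job(): hands the job in, once; it reports no verdict.
The state is a dict: "time": time; "joint_positions": joint angles; "qvel": joint speeds; "joint_efforts": joint torques, N m; "tool_pos": TCP position; "eef_rot": TCP orientation; "contact_force": force on the tool from outside, world axes, zero at the start; "torque": the same for the moment, N m; "opening": finger opening in m.
Only numpy, scipy, OpenCV 4.12 (cv2) and the standard library are available. Lean on these libraries where they do the work, as an engineer would, in place of code of your own. Each camera call takes 0.05 s, during which the arm holds its last target. There are 200 camera calls.

### The job

Lay out the parts for the next radio: stand the bulb holder on the cork pad in front of the brass test jig, stand the chassis bracket on the cork pad between the jig and the radio housing with the aluminium coil can upright on top of it, and lay the gold dial plate flat on the cork pad in front of the housing, its long sides parallel to the housing's long sides, with the tuning knob sitting on top of it. Centre each part on whatever carries it, keep every part the way up it stands now, and set parts down rather than dropping them. Leave the screwdriver and the steel tin where they are.

Things in the scene. Friction and masses are not known exactly. Their poses are not given: they have to be found in the camera images.
- jig: Fixed test station: dark steel base board with an 80 mm square cork pad (top 12 mm above the bench) at its end nearer the robot; behind it a grey block topped by a brass bayonet socket, 95 mm high, its face 110 mm beyond the pad centre. Origin: centre of the cork pad in plan, at bench level; x from pad to block, z up. Left or right of the middle; place and yaw vary.
- housing: Fixed, on the other side from the jig: plywood board with an 80 mm square cork pad (top 12 mm above the bench) at its end nearer the robot; behind it lies the tan radio housing, 140 mm (x) by 220 mm (y, long sides), top at 66 mm, its face 115 mm beyond the pad centre. Origin: centre of the cork pad in plan, at bench level; x from pad to housing, z up.
- mid_pad: Fixed cork pad 80 x 80 mm on an 84 mm square dark steel plate, top 12 mm above the bench, between the jig station and the housing station. Origin: its centre in plan, at bench level; z up.
- bracket: Loose steel chassis bracket, an upside-down channel of 3 mm sheet: flat top 44 mm (x) by 64 mm (y), 30 mm high, its two legs being walls that run the whole length along y at x = +-20.5 mm. Stands on its legs. About 0.12 kg. Origin: centre of its footprint at the underside; z up. Grip it across the 44 mm (along its x).
- can: Loose aluminium coil can, a square box 32 x 32 mm, 50 mm high, standing upright, with a small dark disc on top. About 0.045 kg. Origin: centre of its underside; z up.
- dial_plate: Loose gold anodized dial plate with a deep rim, a flat block 46 mm (x) by 100 mm (y), 12 mm thick, lying flat, fine dark tick marks on top. About 0.10 kg. Origin: centre of its underside; y along its long sides, z up. Grip it across the 46 mm (along its x).
- knob: Loose ivory tuning knob with a brass disc in its top: round, 26 mm high, foot flange 44 mm in diameter and 5 mm high, body above it 38 mm tapering to 36 mm in diameter. About 0.03 kg. Stands on its flange. Origin: centre of its underside; z up.
- holder: Loose bulb holder: a round black foot 44 mm in diameter and 7 mm high carrying a brass tube 34 mm in outer diameter, open at the top; 42 mm high in all. About 0.05 kg. Stands on its foot. Origin: centre of its underside; z up.
- screwdriver: Bystander: loose screwdriver, 190 mm long, lying along its x far to one side. Leave it.
- tin: Bystander: loose closed steel tin, 66 mm in diameter, 60 mm high, standing far to the other side. Origin: centre of its underside. Leave it.
There are look-alikes about, which are no part of the job. What is shaped like the bracket but purple is not meant.

How it is judged:
By the outcome, as a careful person would: the job done as asked, in the order asked, and still so for the second after the job is handed in, with the robot touching nothing.
It also fails if it takes over 136 s, if anything falls off the work surface, if the arm or the gripper's body presses on something with over 40 N, if the wrist force passes 120 N, or if a joint passes its speed limit or range.

## Working session

There is one attempt and no reset: what is moved stays moved. The work goes in short steps, Python scripts to look and compute and a shell command to move; the robot and the scene stay as the last step left them, time stands still between calls to the robot, and variables do not carry over. Pictures are saved under pics/ and viewed, on a budget of 14 in all, crops included, one or two more only if the job needs it, and the job is handed in when it is done.

```bash
ls; mkdir -p pics
python3 - <<'E'
from cell import env, viewer
import cv2
o=env.get_obs(); print({k:(v if not hasattr(v,'round') else v.round(4) if hasattr(v,'shape') else v) for k,v in o.items()})
for n in("scene","top"):
    i=viewer.camera_info(n); print(n,i["camera_matrix"],i["view"])
    im=viewer.read_camera(n); cv2.imwrite(f"pics/{n}0_raw.png",im[:,:,::-1])
    cv2.imwrite(f"pics/{n}0.png",cv2.resize(im[:,:,::-1],(800,600),interpolation=cv2.INTER_CUBIC))
E
```

```text
pics
{'time': 0.0, 'joint_positions': array([ 1.1696,  0.2771, -0.0279,  1.268 ,  0.    ,  1.4674]), 'qvel': array([0.0005, 0.0008, 0.0012, 0.0012, 0.0004, 0.0025]), 'joint_efforts': array([ 3.00000e-03, -4.45506e+01,  2.95205e+01,  1.63000e-02,
        2.00000e-04,  0.00000e+00]), 'tool_pos': array([0.1831, 0.5968, 0.2301]), 'eef_rot': array([-0.4659, -3.1063,  0.0034]), 'contact_force': array([ 0.5553, -0.4178, -0.106 ]), 'torque': array([0.0451, 0.0114, 0.0192]), 'opening': 0.08553014879951627}
scene [[382.53798476   0.         252.19200048]
 [  0.         382.53798476 188.56331564]
 [  0.           0.           1.        ]] [[ 0.18948727  0.98187253 -0.00457357 -0.09894628]
 [ 0.77969364 -0.15329756 -0.60710599 -0.33838663]
 [-0.59680181  0.11147287 -0.7946077   1.42895344]
 [ 0.          0.          0.          1.        ]]
top [[363.97129282   0.         263.51362513]
 [  0.         363.97129282 185.25807192]
 [  0.           0.           1.        ]] [[ 0.02912916 -0.99941342  0.01800837 -0.01585477]
 [-0.98187334 -0.03198424 -0.18682013  0.48165676]
 [ 0.18728653 -0.01224003 -0.98222907  1.26496891]
 [ 0.          0.          0.          1.        ]]
```

View pics/top0.png

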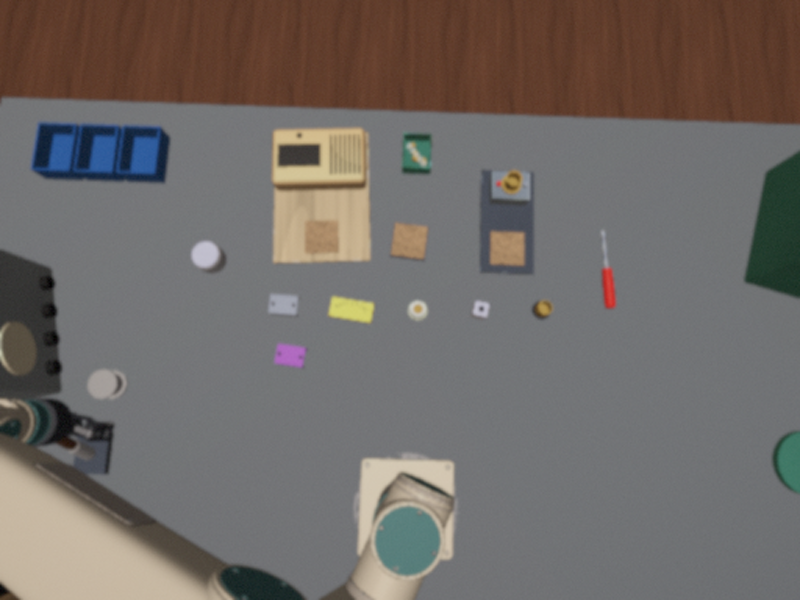

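View pics/scene0.png

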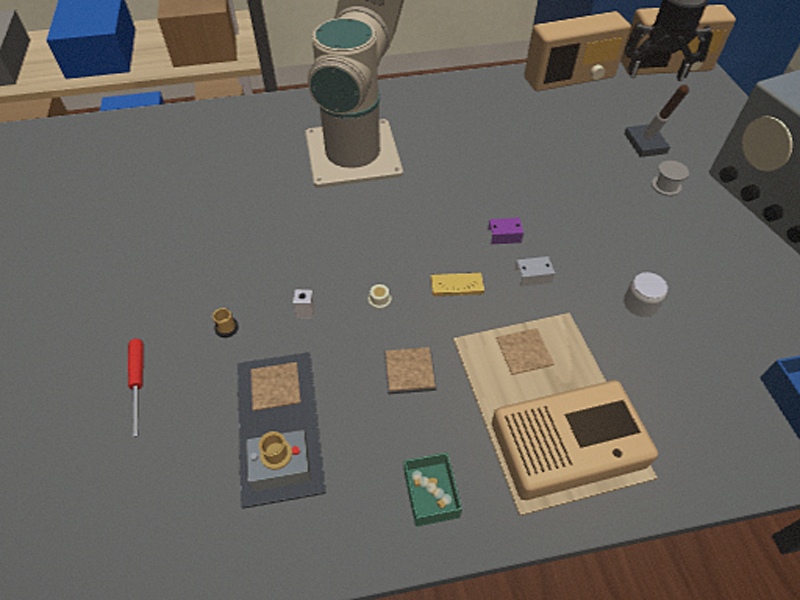

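The top view (800x600) shows, left to right: tin (206,255), bracket (283,304), purple decoy (290,355), dial plate (351,310), knob (418,310), can (481,309) and holder (543,308). The pads are at (322,237) on the housing side, (410,241) in the middle and (507,248) at the jig; the screwdriver is at (608,285). The scene view agrees. Next I'll segment both views.

```bash
cat > vis.py <<'E'
import cv2,numpy as np
from cell import viewer
info={n:viewer.camera_info(n) for n in("scene","top")}
P={n:np.asarray(i["camera_matrix"])@np.asarray(i["view"])[:3] for n,i in info.items()}
def proj(n,X):
    X=np.atleast_2d(X);h=np.c_[X,np.ones(len(X))]@P[n].T
    return h[:,:2]/h[:,2:]
def plane(n,uv,z):
    p=P[n]; H=np.linalg.inv(np.c_[p[:,0],p[:,1],p[:,2]*z+p[:,3]])
    q=np.c_[np.atleast_2d(uv),np.ones(len(np.atleast_2d(uv)))]@H.T
    return q[:,:2]/q[:,2:]
def tri(a,b):  # scene px, top px
    X=cv2.triangulatePoints(P["scene"],P["top"],np.float64(a).reshape(2,1),np.float64(b).reshape(2,1))
    return (X[:3]/X[3]).ravel()
E
python3 - <<'E'
from vis import *
for n,(x0,x1,y0,y1) in {"top":(165,365,135,240),"scene":(130,370,130,270)}.items():
    im=cv2.imread(f"pics/{n}0_raw.png"); c=im[y0:y1,x0:x1]
    k=4 if n=="top" else 3.3
    c=cv2.resize(c,None,fx=k,fy=k,interpolation=cv2.INTER_CUBIC); c=cv2.convertScaleAbs(c,alpha=1.3)
    cv2.imwrite(f"pics/{n}_crop.png",c); print(c.shape)
    print([im[y,x] for (x,y) in ([(230,180),(300,220)])])
    g=plane(n,np.array([[ (x0+x1)/2,(y0+y1)/2]]),0);print(n,g)
# base colors at approx points of top
im=cv2.imread("pics/top0_raw.png")
for nm,(x,y) in dict(br=(283,304),dp=(351,312),kn=(418,310),can=(477,309),ho=(543,308),p1=(322,237),p2=(410,241),p3=(507,248)).items():
    u=np.array([[x,y]])/1.5625; print(nm,im[int(u[0,1]),int(u[0,0])],plane("top",u,0.02).round(3))
E
```

```text
(420, 800, 3)
[array([120, 117, 115], dtype=uint8), array([119, 117, 114], dtype=uint8)]
top [[ 0.48228527 -0.00734559]]
(462, 792, 3)
[array([107, 110, 109], dtype=uint8), array([135, 169, 189], dtype=uint8)]
scene [[0.47821202 0.0018101 ]]
br [177 165 162] [[0.443 0.297]]
dp [111 209 211] [[0.429 0.138]]
kn [ 88 154 184] [[ 0.438 -0.017]]
can [193 180 182] [[ 0.445 -0.155]]
ho [ 82 148 177] [[ 0.453 -0.31 ]]
p1 [102 136 169] [[0.607 0.216]]
p2 [101 136 168] [[0.604 0.006]]
p3 [101 136 167] [[ 0.595 -0.226]]
```

View pics/top_crop.png

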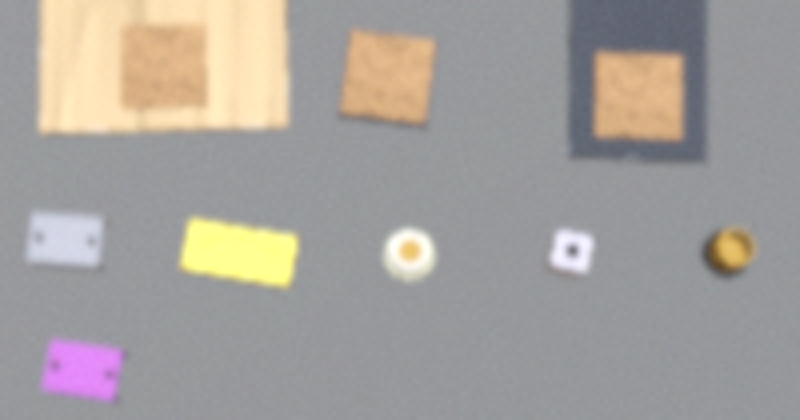

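View pics/scene_crop.png

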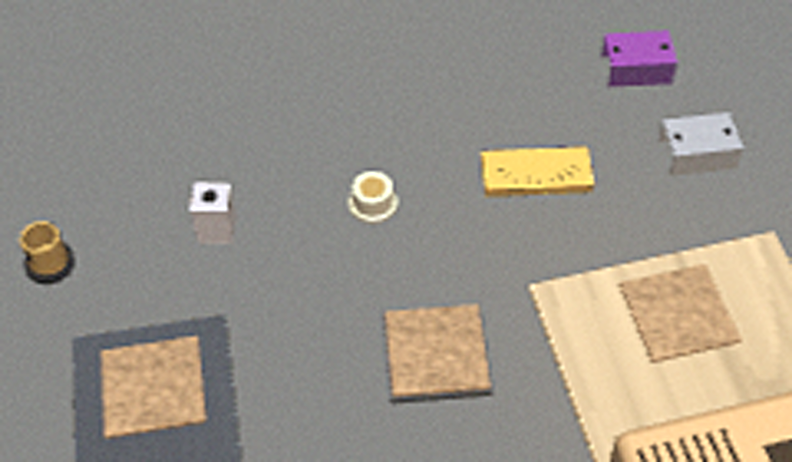

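```bash
cat > fit.py <<'E'
from vis import *
from scipy.optimize import minimize
def circ(r,z): t=np.linspace(0,2*np.pi,32,endpoint=False); return np.c_[r*np.cos(t),r*np.sin(t),0*t+z]
def box(a,b,*zs): return np.array([[i*a/2,j*b/2,z] for z in zs for i in(-1,1) for j in(-1,1)])
M=dict(bracket=box(.044,.064,.030),can=box(.032,.032,0,.05),dial=box(.046,.1,0,.012),
 knob=np.r_[circ(.022,0),circ(.022,.005),circ(.019,.006),circ(.018,.026)],
 holder=np.r_[circ(.022,0),circ(.022,.007),circ(.017,.042)],pad=box(.08,.08,.012))
def masks(im,uv,R,kind):
    u0,v0=(np.round(uv)-R).astype(int); u0=max(u0,0);v0=max(v0,0); c=im[v0:v0+2*R,u0:u0+2*R].astype(float)
    return c,(u0,v0)
def render(n,X,o,shape):
    k=6; p=cv2.convexHull(((proj(n,X)-o+.5)*k).astype(np.float32))
    m=np.zeros((shape[0]*k,shape[1]*k),np.uint8); cv2.fillConvexPoly(m,np.round(p*16).astype(np.int32),255,cv2.LINE_AA,4)
    return cv2.GaussianBlur(cv2.resize(m,(shape[1],shape[0]),interpolation=cv2.INTER_AREA).astype(float)/255,(0,0),.7)
def fit(ims,kind,x,y,yaw,z0=0,R=22,freez=True,views=("scene","top"),col=None):
    Mo=M[kind]; A={}
    for n in views:
        uv=proj(n,[[x,y,z0+Mo[:,2].mean()]])[0]; c,o=masks(ims[n],uv,R,kind)
        model=render(n,Mo*1.0+[x,y,z0] if kind in("knob","holder") else tf(Mo,x,y,yaw,z0),o,c.shape)
        if kind in("pad","bracket"):   # two-colour alpha, colours from the guess
            f=np.median(c[model>.97],0); 
            ring=cv2.dilate(model,np.ones((9,9)))-cv2.dilate(model,np.ones((5,5))); b=np.median(c[ring>.9],0)
            a=np.clip(((c-b)@(f-b))/((f-b)@(f-b)),0,1)
        else:
            b=np.median(c[model<.01],0); a=np.clip((np.linalg.norm(c-b,axis=2)-12)/30,0,1)
        w=cv2.dilate((model>.3).astype(np.uint8),np.ones((9,9))).astype(float)
        A[n]=(a,o,w)
    def cost(p):
        xx,yy,ya=p[0]/1e3+x,p[1]/1e3+y,np.radians(p[2])+yaw; zz=z0+(p[3]/1e3 if freez else 0)
        return sum((w*(a-render(n,tf(Mo,xx,yy,ya,zz),o,a.shape))**2).sum() for n,(a,o,w) in A.items())
    d=4 if freez else 3
    s=np.vstack([np.zeros(d),np.diag([4,4,6,4][:d])])-1
    r=minimize(cost,np.zeros(d),method="Nelder-Mead",options=dict(initial_simplex=s,xatol=.05,fatol=.01,maxiter=400))
    p=r.x; return np.array([x+p[0]/1e3,y+p[1]/1e3,z0+(p[3]/1e3 if freez else 0),np.degrees(yaw)+p[2],r.fun])
def tf(Mo,x,y,yaw,z):
    c,s=np.cos(yaw),np.sin(yaw); return np.c_[Mo[:,0]*c-Mo[:,1]*s+x,Mo[:,0]*s+Mo[:,1]*c+y,Mo[:,2]+z]
E
python3 - <<'E'
from fit import *
ims={n:cv2.imread(f"pics/{n}0_raw.png") for n in P}
G=dict(bracket=(.443,.297,0),dial=(.429,.138,-.15),knob=(.438,-.017,0),can=(.445,-.155,-.1),holder=(.453,-.31,0))
G.update(padH=(.607,.216,0),padM=(.604,.006,-.1),padJ=(.595,-.226,0))
for k,(x,y,a) in G.items():
    m="pad" if k[:3]=="pad" else k
    a=np.array(a)
    f=fit(ims,m,x,y,a); g=fit(ims,m,f[0],f[1],np.radians(f[3])); h=fit(ims,m,f[0],f[1],np.radians(f[3]),0,freez=False)
    t=[fit(ims,m,f[0],f[1],np.radians(f[3]),0,freez=False,views=(v,))[:2].round(4) for v in("scene","top")]
    print(k,g.round(4),h.round(4),*t)
E
```

```text
bracket [ 0.4426  0.2974  0.     -2.5456 20.873 ] [ 0.4427  0.2974  0.     -2.3199 20.8664] [0.4426 0.2976] [0.4427 0.297 ]
dial [ 4.38700e-01  1.41100e-01  1.40000e-03 -7.80140e+00  3.90061e+01] [ 0.4382  0.1416  0.     -7.7235 39.8566] [0.438  0.1418] [0.4389 0.1412]
knob [ 4.42400e-01 -1.46000e-02  3.30000e-03  3.67840e+00  3.97502e+01] [ 4.4100e-01 -1.4400e-02  0.0000e+00  2.7916e+00  4.2580e+01] [ 0.4399 -0.0141] [ 0.4426 -0.015 ]
can [ 4.45200e-01 -1.60000e-01  8.80000e-03 -4.16900e-01  1.05556e+02] [  0.4431  -0.1602   0.       2.3205 117.9454] [ 0.4365 -0.1589] [ 0.447  -0.1622]
holder [ 4.51900e-01 -3.08300e-01 -9.00000e-04 -1.29120e+00  1.17029e+01] [ 0.4523 -0.3081  0.     -2.318  12.0187] [ 0.4525 -0.3081] [ 0.4517 -0.3078]
padH [ 6.05e-01  2.14e-01 -1.00e-03 -2.00e+00       nan] [ 0.605  0.214  0.    -2.       nan] [0.6152 0.22  ] [0.605 0.214]
padM [ 6.0200e-01  4.0000e-03 -1.0000e-03 -7.7296e+00         nan] [ 6.0200e-01  4.0000e-03  0.0000e+00 -7.7296e+00         nan] [0.602 0.004] [0.602 0.004]
padJ [ 5.93e-01 -2.28e-01 -1.00e-03 -2.00e+00       nan] [ 0.593 -0.228  0.    -2.       nan] [ 0.593 -0.228] [ 0.5987 -0.2267]
  return _methods._mean(a, axis=axis, dtype=dtype,
  ret = um.true_divide(
```

```bash
sed -i 's/in("pad","bracket")/in("pad","bracket","cantop")/; s/^def masks/M["cantop"]=box(.032,.032,.05)\ndef masks/' fit.py
python3 - <<'E'
from fit import *
ims={n:cv2.imread(f"pics/{n}0_raw.png") for n in P}
G=dict(cantop=(.441,-.16,-.05),padH=(.607,.216,.03),padM=(.604,.006,-.1),padJ=(.595,-.226,0),bracket=(.443,.297,0))
for k,(x,y,a) in G.items():
    m="pad" if k[:3]=="pad" else k
    a=np.array(a);R=34
    f=fit(ims,m,x,y,a,R=R); g=fit(ims,m,f[0],f[1],np.radians(f[3]),R=R); h=fit(ims,m,f[0],f[1],np.radians(f[3]),0,R=R,freez=False)
    t=[fit(ims,m,f[0],f[1],np.radians(f[3]),0,R=R,freez=False,views=(v,))[[0,1,3]].round(4) for v in("scene","top")]
    print(k,g.round(4),h.round(4),*t)
# housing long sides yaw: check via board edges is visual; can disc
for n in P:
    im=ims[n]; uv=proj(n,[[.441,-.16,.05]])[0]; u,v=np.round(uv).astype(int); c=255-im[v-5:v+6,u-5:u+6].mean(2); 
    w=np.clip(c-150,0,None); yy,xx=np.mgrid[v-5:v+6,u-5:u+6]; p=np.array([(w*xx).sum(),(w*yy).sum()])/w.sum(); print(n,uv,p,plane(n,p,.05))
E
```

```text
cantop [ 4.42600e-01 -1.59900e-01 -1.00000e-03 -1.16558e+01          nan] [  0.4426  -0.1599   0.     -11.6558      nan] [  0.4436  -0.1586 -14.0405] [  0.4426  -0.1599 -11.6558]
padH [ 0.605   0.214  -0.001  -0.2811     nan] [ 0.605   0.214   0.     -0.2811     nan] [0.6153 0.2201 3.0073] [ 0.605   0.214  -0.2811]
padM [ 6.0200e-01  4.0000e-03 -1.0000e-03 -7.7296e+00         nan] [ 6.0200e-01  4.0000e-03  0.0000e+00 -7.7296e+00         nan] [ 6.0200e-01  4.0000e-03 -7.7296e+00] [ 6.0200e-01  4.0000e-03 -7.7296e+00]
padJ [ 5.93e-01 -2.28e-01 -1.00e-03 -2.00e+00       nan] [ 0.593 -0.228  0.    -2.       nan] [ 0.593 -0.228 -2.   ] [ 0.5987 -0.2267 -0.2296]
bracket [ 0.4426  0.2974  0.     -2.5456 20.873 ] [ 0.4427  0.2974  0.     -2.3199 20.8664] [ 0.4426  0.2976 -2.6261] [ 0.4427  0.297  -1.8522]
scene [192.5741277  188.43579249] [192.96450858 188.524961  ] [[ 0.4415435  -0.15892091]]
top [307.67960858 197.69276328] [308. 197.] [[ 0.44354158 -0.16113121]]
  return _methods._mean(a, axis=axis, dtype=dtype,
  ret = um.true_divide(
```

```bash
sed -i 's/c\[ring>.9\]/c[ring>.5]/; s/np.ones((9,9)))-cv2/np.ones((11,11)))-cv2/' fit.py
python3 - <<'E'
from fit import *
ims={n:cv2.imread(f"pics/{n}0_raw.png") for n in P}
G=dict(cantop=(.4425,-.16,-.15),padH=(.614,.219,.03),padM=(.604,.006,-.1),padJ=(.597,-.226,0),bracket=(.443,.297,0))
for k,(x,y,a) in G.items():
    m="pad" if k[:3]=="pad" else k
    a=np.array(a);R=34
    f=fit(ims,m,x,y,a,R=R); g=fit(ims,m,f[0],f[1],np.radians(f[3]),R=R); h=fit(ims,m,f[0],f[1],np.radians(f[3]),0,R=R,freez=False)
    t=[fit(ims,m,f[0],f[1],np.radians(f[3]),0,R=R,freez=False,views=(v,))[[0,1,3]].round(4) for v in("scene","top")]
    print(k,g.round(4),h.round(4),*t)
E
```

```text
cantop [ 4.43200e-01 -1.58900e-01 -2.00000e-04 -1.26935e+01  2.64957e+01] [  0.4433  -0.1589   0.     -12.436   26.528 ] [  0.4435  -0.1585 -13.7485] [  0.4433  -0.1594 -10.7353]
padH [ 6.1290e-01  2.2140e-01 -3.9000e-03  3.3426e+00  5.7206e+01] [ 0.6144  0.2203  0.      2.8284 62.7427] [0.6152 0.2201 3.0578] [0.6114 0.2206 2.8091]
padM [ 6.10000e-01  1.01000e-02  1.00000e-04 -5.77280e+00  2.45679e+01] [ 6.10000e-01  1.00000e-02  0.00000e+00 -5.72740e+00  2.46147e+01] [ 0.6098  0.0102 -5.5921] [ 0.6104  0.0096 -5.4021]
padJ [ 5.98800e-01 -2.26200e-01 -1.00000e-04 -4.84400e-01  1.43078e+01] [ 0.5988 -0.2262  0.     -0.5634 14.3417] [ 0.5988 -0.2261 -0.4723] [ 0.5988 -0.2267  0.0729]
bracket [ 0.4427  0.2974 -0.     -2.4179 20.6639] [ 0.4426  0.2973  0.     -2.4631 20.6725] [ 0.4426  0.2975 -2.5337] [ 0.4427  0.297  -2.1573]
```

Run:
```python
from fit import *
ims={n:cv2.imread(f"pics/{n}0_raw.png") for n in P}
def panel(n,kind,x,y,yaw,R,k):
    uv=proj(n,[[x,y,.02]])[0]; o=np.round(uv).astype(int)-R
    c=cv2.resize(ims[n][o[1]:o[1]+2*R,o[0]:o[0]+2*R],None,fx=k,fy=k,interpolation=cv2.INTER_CUBIC)
    for z in sorted(set(M[kind][:,2])):
        pts=M[kind][M[kind][:,2]==z]; p=cv2.convexHull(((proj(n,tf(pts,x,y,yaw,0))-o+.5)*k).astype(np.float32))
        cv2.polylines(c,[p.astype(int)],True,(0,0,255),1)
    return c
L=[("pad",.613,.2205,np.radians(3)),("dial",.4384,.1414,np.radians(-7.7)),("knob",.441,-.0144,0),("can",.4433,-.159,np.radians(-12.5))]
rows=[np.hstack([cv2.resize(panel(n,k,x,y,a,17 if k!="can" else 17,6),(200,200)) for k,x,y,a in L]) for n in("top","scene")]
cv2.imwrite("pics/ov1.png",np.vstack(rows))
```

```text
(no output)
```

View pics/ov1.png

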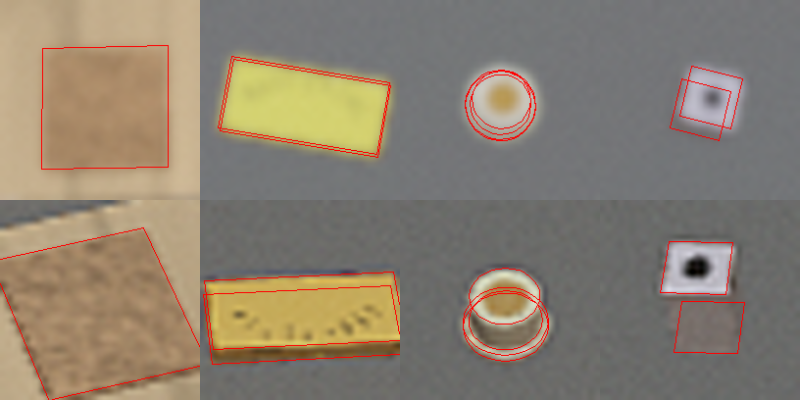

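Run:
```python
from fit import *
ims={n:cv2.imread(f"pics/{n}0_raw.png") for n in P}
def edges(n,cx,cy,yaw,z,half,th=.5):
    # mean profile along local axes through the pad, on plane z; report half-level crossings (mm)
    out=[]
    s=np.arange(-.06,.0601,.0005); w=np.linspace(-.025,.025,41)
    for ax in(0,1):
        S,W=np.meshgrid(s,w,indexing="ij"); a,b=(S,W) if ax==0 else (W,S)
        X=np.c_[(cx+a*np.cos(yaw)-b*np.sin(yaw)).ravel(),(cy+a*np.sin(yaw)+b*np.cos(yaw)).ravel(),np.full(a.size,z)]
        p=proj(n,X).astype(np.float32); v=cv2.remap(ims[n],p[:,0].reshape(a.shape),p[:,1].reshape(a.shape),cv2.INTER_LINEAR).astype(float).mean(2).mean(1)
        g=np.gradient(cv2.GaussianBlur(v.reshape(-1,1),(1,15),0).ravel() if 0 else np.convolve(v,np.ones(5)/5,"same"))
        for sg in(-1,1):
            m=(sg*s>half-.012)&(sg*s<half+.012); q=np.clip(sg*g*m,0,None)
            out.append(1000*(q*s).sum()/q.sum())
    out=np.array(out); return out.round(1),"centre off",((out[0]+out[1])/2).round(1),((out[2]+out[3])/2).round(1)
for nm,c in dict(H=(.613,.2205,.05),M=(.61,.01,-.1),J=(.5988,-.2262,-.008)).items():
    for n in P: print(nm,n,*edges(n,*c,.012,.04))
# housing front/top long edge direction: board sides yaw from top view, board edge line of wood mask
```

```text
H scene [-39.8  43.5 -41.5  40.1] centre off 1.9 -0.7
H top [-42.4  39.3 -40.9  39.2] centre off -1.5 -0.9
M scene [-42.1  48.2 -43.4  40.4] centre off 3.0 -1.5
M top [-48.9  51.1 -47.   47.9] centre off 1.1 0.5
J scene [-40.8  39.8 -40.6  38.5] centre off -0.5 -1.0
J top [-28.6   nan -28.7  49.2] centre off nan 10.3<stdin>:14: RuntimeWarning: invalid value encountered in scalar divide
```

Run:
```python
from fit import *
ims={n:cv2.imread(f"pics/{n}0_raw.png") for n in P}
# board front edge along board y, and side edges, via warmth (R-B)
def crossing(n,ax,lo,hi,ts,yaw,z,cx=.613,cy=.2205):
    pts=[]
    for t in ts:
        s=np.arange(lo,hi,.0005); a,b=(s,0*s+t) if ax==0 else (0*s+t,s)
        X=np.c_[cx+a*np.cos(yaw)-b*np.sin(yaw),cy+a*np.sin(yaw)+b*np.cos(yaw),0*s+z]
        p=proj(n,X).astype(np.float32); v=cv2.remap(ims[n],p[None,:,0],p[None,:,1],cv2.INTER_LINEAR)[0].astype(float); f=v[:,2]-v[:,0]
        h=(f.min()+f.max())/2; i=np.where(np.diff(np.sign(f-h)))[0]
        if len(i): pts.append((t,s[i[0]]))
    pts=np.array(pts); k=np.polyfit(pts[:,0],pts[:,1],1); r=pts[:,1]-np.polyval(k,pts[:,0]); k=np.polyfit(*pts[abs(r)<.002].T,1); return np.degrees(k[0]).round(2),k[1].round(4)
yaw=np.radians(3)
for n in P:
    print(n,"front",crossing(n,0,-.085,-.048,np.linspace(-.09,.09,40),yaw,.005))
    print(n,"right",crossing(n,1,-.15,-.08,np.linspace(-.04,.10,40),yaw,.005),"left",crossing(n,1,.08,.15,np.linspace(-.04,.09,40),yaw,.005))
```

```text
scene front (np.float64(-0.32), np.float64(-0.0612))
scene right (np.float64(0.43), np.float64(-0.1153)) left (np.float64(0.34), np.float64(0.1173))
top front (np.float64(-0.49), np.float64(-0.0629))
top right (np.float64(0.3), np.float64(-0.1167)) left (np.float64(0.61), np.float64(0.1164))
```

Fits so far, two views agreeing within 1 mm except the housing pad at ±1.7 mm:

| Item | x (m) | y (m) | Yaw (deg) |
|---|---|---|---|
| Holder | .452 | -.308 | |
| Bracket | .4426 | .2974 | -2.4 |
| Can | .4433 | -.159 | -12.5 |
| Dial plate | .4386 | .1412 | -7.7 |
| Knob | .4424 | -.0146 | |
| Jig pad | .5988 | -.2263 | -0.4 |
| Mid pad | .610 | .010 | -5.7 |
| Housing pad | .613 | .2208 | 3.4 |

I'll start with the holder.

```bash
cat > go.py <<'E'
import sys,numpy as np
from scipy.spatial.transform import Rotation as Rn
from cell import env
o=env.get_obs(); R=Rn.from_rotvec(o["eef_rot"]).as_matrix(); p=np.array(o["tool_pos"])
yaw=np.degrees(np.arctan2(R[1,1],R[0,1]))
print("t",round(o["time"],2),"tcp",p.round(4),"yaw",yaw.round(2),"tilt",np.degrees(np.arccos(-R[2,2])).round(2),"F",np.round(o["contact_force"],1),"open",round(o["opening"],4),"q6",round(o["joint_positions"][5],2))
if len(sys.argv)>3:
    x,y,z,a=map(float,sys.argv[1:5]); print("shift",(R.T@(np.array([x,y,z])-p)).round(4),"turn",(-(a-yaw)).round(1))
E
python3 -m handwheel '[[0.085,-0.047,-0.017,0,8.5],[0.085,-0.094,-0.034,0,17],[0.085,-0.141,-0.051,0,25.5],[0.085,-0.188,-0.068,0,34],[0.085,-0.235,-0.085,0,42.5]]' 30; python3 go.py .452 -.3085 .15 0
```

```text
time: 0.6
tool_pos: [0.3841, 0.4457, 0.2309]
eef_rot: [-1.568, -2.722, 0.001]
contact_force: [0.6, 0.8, -0.0]
opening: 0.0852
t 0.6 tcp [0.3841 0.4457 0.2309] yaw 30.11 tilt 0.04 F [ 0.6  0.8 -0. ] open 0.0852 q6 1.79
shift [-0.6865 -0.3196  0.0812] turn 30.1
```

```bash
python3 -m handwheel '[[0.085,-0.045,-0.021,0,8],[0.085,-0.09,-0.042,0,16],[0.085,-0.135,-0.063,0,24],[0.085,-0.18,-0.084,0,30.1],[0.085,-0.225,-0.105,0,30.1]]' >/dev/null; python3 go.py .452 -.3085 .15 0;  python3 -m handwheel '[[0.085,-0.05,0,0,0],[0.085,-0.1,0,0,0],[0.085,-0.15,0,0,0],[0.085,-0.2,0,0,0],[0.085,-0.25,0,0,0]]' >/dev/null;  python3 go.py .452 -.3085 .15 0
```

```text
t 1.1 tcp [0.406  0.1981 0.2309] yaw 0.26 tilt 0.03 F [ 1.3 -0.6  0.1] open 0.0848 q6 1.88
shift [-0.5068  0.0437  0.0811] turn 0.3
t 1.6 tcp [ 0.4073 -0.0517  0.2312] yaw 0.35 tilt 0.02 F [ 0.5 -0.  -0.1] open 0.0852 q6 1.28
shift [-0.257   0.0431  0.0812] turn 0.3
```

```bash
python3 -m handwheel '[[0.085,-0.045,0.009,0,0],[0.085,-0.09,0.018,0.02,0],[0.085,-0.135,0.027,0.04,0],[0.085,-0.18,0.036,0.06,0.3],[0.085,-0.225,0.043,0.08,0.3]]' >/dev/null; python3 -m handwheel '[[0.085,-0.032,0,0,0],[0.07,-0.032,0,0,0],[0.06,-0.032,0,0,0],[0.06,-0.032,0,0,0],[0.06,-0.032,0,0,0]]' >/dev/null;  python3 go.py .452 -.3085 .013 0
python3 - <<'E'
from vis import *
from cell import viewer
L=[]
for n in P:
    im=viewer.read_camera(n)[:,:,::-1]; u,v=np.round(proj(n,[[.452,-.308,.05]])[0]).astype(int); L.append(cv2.resize(im[v-35:v+35,u-35:u+35],(400,400),interpolation=cv2.INTER_CUBIC))
cv2.imwrite("pics/h1.png",np.hstack(L))
E
```

```text
t 2.6 tcp [ 0.4523 -0.3054  0.1515] yaw 0.11 tilt 0.01 F [ 0.2  1.3 -0.4] open 0.0601 q6 0.86
shift [-0.0031 -0.0003  0.1385] turn 0.1
```

View pics/h1.png

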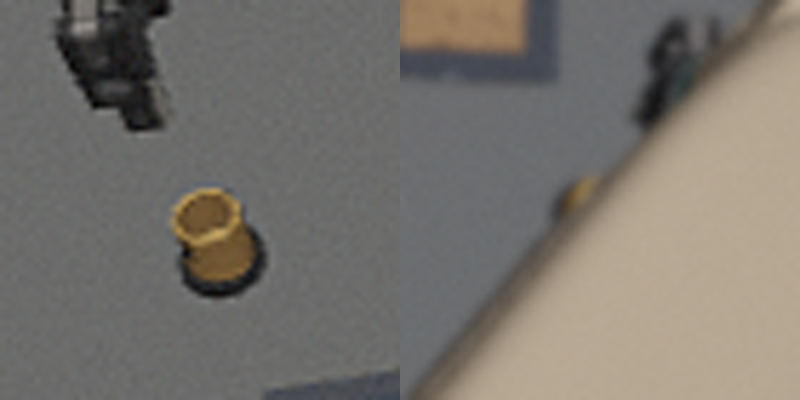

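The gripper is above and behind the holder as expected (scene at left, holder at (212,245)); the arm blocks the top view. I'll descend and grip.

```bash
python3 -m handwheel '[[0.06,-0.003,0,0.03,0],[0.06,-0.003,0,0.07,0],[0.06,-0.003,0,0.1,0],[0.06,-0.003,0,0.125,0],[0.06,-0.003,0,0.1385,0]]' >/dev/null; python3 go.py .452 -.3085 .013 0; python3 -m handwheel '[[0.045,0,0,0,0],[0.04,0,0,0,0],[0.035,0,0,0,0],[0.03,0,0,0,0],[0.025,0,0,0,0]]' 30; python3 -m handwheel '[[0.025,0,0,0,0],[0.025,0,0,0,0],[0.025,0,0,0,0],[0.025,0,0,0,0],[0.025,0,0,0,0]]' ; python3 go.py .5988 -.2263 .15 -.4
```

```text
t 3.2 tcp [ 0.4512 -0.3078  0.0108] yaw 0.09 tilt 0.19 F [ 0.7  0.5 -0.7] open 0.0601 q6 0.85
shift [-0.0006  0.0008 -0.0022] turn 0.1
time: 3.7
tool_pos: [0.4539, -0.3108, 0.0147]
eef_rot: [2.218, 2.22, 0.001]
contact_force: [-0.2, 0.4, 7.2]
opening: 0.0324
time: 4.2
tool_pos: [0.4539, -0.3109, 0.0147]
eef_rot: [2.218, 2.219, 0.001]
contact_force: [0.5, 1.2, 6.1]
opening: 0.0322
t 4.2 tcp [ 0.4539 -0.3109  0.0147] yaw 0.04 tilt 0.22 F [0.5 1.2 6.1] open 0.0322 q6 0.85
shift [ 0.0842  0.1454 -0.1351] turn 0.4
```

```bash
python3 -m handwheel '[[0.025,0,0,-0.005,0],[0.025,0,0,-0.02,0],[0.025,0,0,-0.05,0],[0.025,0,0,-0.08,0],[0.025,0,0,-0.1,0]]' ; python3 go.py .5988 -.2263 .113 -.4
python3 - <<'E'
from vis import *
from cell import viewer
im=viewer.read_camera("scene")[:,:,::-1]; u,v=np.round(proj("scene",[[.452,-.308,.12]])[0]).astype(int)
cv2.imwrite("pics/h2.png",cv2.resize(im[max(v-40,0):v+40,max(0,u-40):u+40],(480,480),interpolation=cv2.INTER_CUBIC))
E
```

```text
time: 4.7
tool_pos: [0.4528, -0.3101, 0.115]
eef_rot: [2.219, 2.221, 0.0]
contact_force: [0.3, -0.6, -1.0]
opening: 0.0321
t 4.7 tcp [ 0.4528 -0.3101  0.115 ] yaw 0.03 tilt 0.12 F [ 0.3 -0.6 -1. ] open 0.0321 q6 0.85
shift [0.0837 0.146  0.0021] turn 0.4
```

View pics/h2.png

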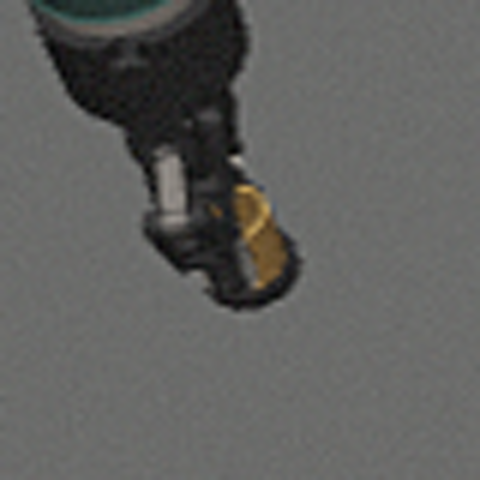

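Holder is lifted and upright in the fingers (around (255,250)). Now to the jig pad.

```bash
python3 -m handwheel '[[0.025,0.02,0.036,0,0],[0.025,0.041,0.073,0,0],[0.025,0.061,0.11,0,0],[0.025,0.0816,0.146,0,0],[0.025,0.0816,0.146,0,0]]' >/dev/null; python3 -m handwheel '[[0.025,0,0,0.02,0],[0.025,0,0,0.04,0],[0.025,0,0,0.06,0],[0.025,0,0,0.07,0],[0.025,0,0,0.07,0]]' >/dev/null; python3 go.py .5988 -.2285 .027 0
```

```text
t 5.75 tcp [ 0.5959 -0.2273  0.0405] yaw 0.01 tilt 0.29 F [-0.6  0.   0.4] open 0.0321 q6 1.11
shift [-0.0013  0.003   0.0135] turn 0.0
```

```bash
python3 -m handwheel '[[0.025,-0.001,0.003,0.003,0],[0.025,-0.001,0.003,0.006,0],[0.025,-0.001,0.003,0.009,0],[0.025,-0.001,0.003,0.011,0],[0.025,-0.001,0.003,0.011,0]]' >/dev/null; python3 go.py .5988 -.2285 .027 0;python3 -m handwheel '[[0.025,0,0,0.001,0],[0.025,0,0,0.002,0],[0.025,0,0,0.003,0],[0.025,0,0,0.003,0],[0.025,0,0,0.003,0]]' >/dev/null; python3 go.py .5988 -.2285 .027 0
```

```text
t 6.25 tcp [ 0.6012 -0.2289  0.0318] yaw 0.04 tilt 0.01 F [ 0.4 -0.7 -0.2] open 0.0326 q6 1.11
shift [ 0.0004 -0.0024  0.0048] turn 0.0
t 6.75 tcp [ 0.6013 -0.2289  0.0288] yaw 0.04 tilt 0.01 F [-0.2 -0.4 -0.7] open 0.0323 q6 1.11
shift [ 0.0004 -0.0025  0.0018] turn 0.0
```

```bash
python3 -m handwheel '[[0.025,0,-0.0025,0,0],[0.025,0,-0.0025,0.001,0],[0.025,0,-0.0025,0.002,0],[0.025,0,-0.0025,0.002,0],[0.025,0,-0.0025,0.002,0]]' >/dev/null; python3 go.py .5988 -.2285 .027 0;python3 -m handwheel '[[0.025,0,0,0.0005,0],[0.025,0,0,0.001,0],[0.025,0,0,0.001,0],[0.025,0,0,0.001,0],[0.025,0,0,0.001,0]]' >/dev/null; python3 go.py .5988 -.2285 .027 0
```

```text
t 7.25 tcp [ 0.5989 -0.229   0.0268] yaw 0.04 tilt 0.0 F [-0.  -0.1 -0.5] open 0.0325 q6 1.1
shift [ 0.0005 -0.0001 -0.0002] turn 0.0
t 7.75 tcp [ 0.5989 -0.2289  0.0267] yaw 0.04 tilt 0.01 F [-1.5  0.3  5.9] open 0.0328 q6 1.1
shift [ 0.0004 -0.0001 -0.0003] turn 0.0
```

```bash
python3 -m handwheel '[[0.04,0,0,0,0],[0.05,0,0,0,0],[0.06,0,0,0,0],[0.06,0,0,0,0],[0.06,0,0,0,0]]' >/dev/null; python3 go.py; python3 -m handwheel '[[0.06,0,0,-0.03,0],[0.06,0,0,-0.07,0],[0.06,0,0,-0.11,0],[0.06,0,0,-0.15,0],[0.06,0.03,-0.03,-0.16,0]]' >/dev/null; python3 -m handwheel '[[0.06,0.05,-0.01,0,0],[0.06,0.1,-0.03,0,0],[0.06,0.145,-0.05,0,0],[0.065,0.19,-0.075,0,0],[0.065,0.235,-0.1,0,0]]' >/dev/null; python3 -m handwheel '[[0.065,0.05,-0.01,0,0],[0.065,0.1,-0.02,0,0],[0.065,0.15,-0.02,0,0],[0.065,0.2,-0.02,0,1],[0.065,0.25,-0.02,0,2]]' >/dev/null; python3 go.py .4426 .2974 .1 -2.4
python3 - <<'E'
from fit import *
ims={n:viewer.read_camera(n)[:,:,::-1].copy() for n in P}
f=ims; 
for n in P: cv2.imwrite(f"pics/{n}1_raw.png",ims[n])
L=[]
for n in P:
    u,v=np.round(proj(n,[[.5988,-.2263,.02]])[0]).astype(int); L.append(cv2.resize(ims[n][v-25:v+25,u-25:u+25],(400,400),interpolation=cv2.INTER_CUBIC))
cv2.imwrite("pics/h3.png",np.hstack(L))
E
```

```text
t 8.25 tcp [ 0.5988 -0.2289  0.0256] yaw 0.04 tilt 0.01 F [ 0.4  0.2 -0.3] open 0.0604 q6 1.1
t 9.75 tcp [0.4514 0.28   0.1861] yaw -1.99 tilt 0.05 F [ 1.8  0.2 -0.2] open 0.0649 q6 2.04
shift [ 0.0171 -0.0095  0.0861] turn 0.4
```

View pics/h3.png

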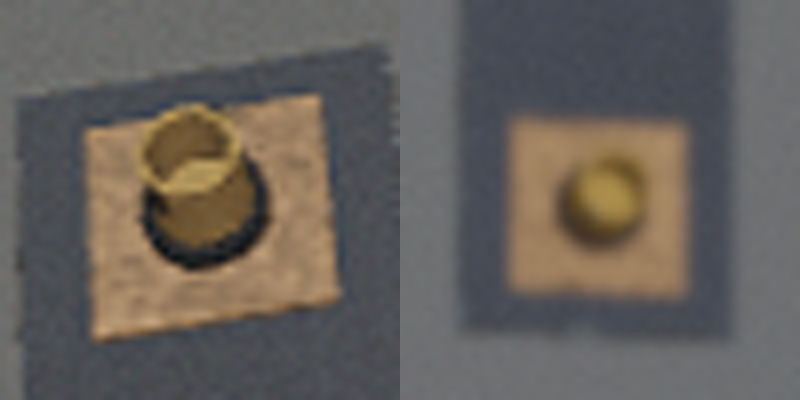

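```bash
python3 - <<'E'
from fit import *
ims={n:cv2.imread(f"pics/{n}1_raw.png") for n in P}
for v in(("scene","top"),("scene",),("top",)): print(v,fit(ims,"holder",.599,-.226,0,.012,R=12,freez=False,views=v)[[0,1,4]].round(4))
print("pad M",fit(ims,"pad",.61,.01,-.1,R=34,freez=False).round(4))
E
python3 -m handwheel '[[0.065,0.006,-0.003,0.02,0.4],[0.065,0.012,-0.006,0.04,0.4],[0.065,0.017,-0.0095,0.06,0.4],[0.065,0.017,-0.0095,0.08,0.4],[0.065,0.017,-0.0095,0.086,0.4]]' >/dev/null;python3 -m handwheel '[[0.065,0,0,0.01,0],[0.065,0,0,0.02,0],[0.065,0,0,0.03,0],[0.065,0,0,0.04,0],[0.065,0,0,0.04,0]]' >/dev/null; python3 go.py .4426 .2974 .005 -2.4
```

```text
('scene', 'top') [  0.5971  -0.2262 133.5522]
('scene',) [ 0.5991 -0.226  86.4304]
('top',) [ 0.5962 -0.2261 45.6428]
pad M [ 6.10000e-01  1.01000e-02  0.00000e+00 -5.64730e+00  2.51245e+01]
t 10.85 tcp [0.4419 0.2945 0.0583] yaw -2.37 tilt 0.16 F [-0.8  0.4 -0.4] open 0.0649 q6 2.08
shift [0.003  0.0007 0.0533] turn 0.0
```

Holder is centred on the jig pad (fit within about 2 mm). Next is the bracket.

```bash
python3 -m handwheel '[[0.065,0,0,0.01,0],[0.065,0,0,0.02,0],[0.065,0,0,0.02,0],[0.065,0,0,0.02,0],[0.065,0,0,0.02,0]]' >/dev/null; python3 go.py .4426 .2974 .005 -2.4
```

```text
t 11.35 tcp [0.4432 0.2953 0.04  ] yaw -2.36 tilt 0.03 F [0.1 0.7 0.4] open 0.0651 q6 2.08
shift [ 0.002  -0.0007  0.035 ] turn 0.0
```

```bash
python3 -m handwheel '[[0.065,0.002,-0.0005,0.01,0],[0.065,0.002,-0.0005,0.02,0],[0.065,0.002,-0.0005,0.03,0],[0.065,0.002,-0.0005,0.036,0],[0.065,0.002,-0.0005,0.036,0]]' >/dev/null; python3 go.py .4426 .2974 .005 -2.4;  python3 -m handwheel '[[0.055,0,0,0,0],[0.05,0,0,0,0],[0.045,0,0,0,0],[0.04,0,0,0,0],[0.035,0,0,0,0]]' 40 >/dev/null; python3 -m handwheel '[[0.035,0,0,0,0],[0.035,0,0,0,0],[0.035,0,0,0,0],[0.035,0,0,0,0],[0.035,0,0,0,0]]' >/dev/null ; python3 go.py .4426 .2974 .005 -2.4
```

```text
t 11.85 tcp [0.4413 0.2965 0.0023] yaw -2.36 tilt 0.18 F [-0.4 -0.1  0.4] open 0.0649 q6 2.08
shift [ 0.0009  0.0013 -0.0027] turn 0.0
t 12.85 tcp [0.4433 0.2976 0.0044] yaw -2.36 tilt 0.08 F [ 0.4 -0.2  4.5] open 0.0434 q6 2.08
shift [-0.0002 -0.0007 -0.0006] turn 0.0
```

```bash
python3 -m handwheel '[[0.035,0,0,-0.005,0],[0.035,0,0,-0.02,0],[0.035,0,0,-0.05,0],[0.035,-0.03,0.02,-0.08,0],[0.035,-0.07,0.045,-0.08,0]]' >/dev/null; python3 -m handwheel '[[0.035,-0.042,0.027,0,0],[0.035,-0.084,0.054,0,0],[0.035,-0.126,0.08,0,0],[0.035,-0.168,0.107,0,1.5],[0.035,-0.21,0.134,0,3.3]]' >/dev/null; python3 -m handwheel '[[0.035,0,0,0,0],[0.035,0,0,0.01,0],[0.035,0,0,0.02,0],[0.035,0,0,0.03,0],[0.035,0,0,0.03,0]]' >/dev/null; python3 go.py .6100 .0101 .0164 -5.7
```

```text
t 14.35 tcp [0.6067 0.0116 0.051 ] yaw -5.55 tilt 0.33 F [-0.8 -0.  -1.5] open 0.0433 q6 1.58
shift [-0.0012  0.0037  0.0346] turn 0.2
```

```bash
python3 -m handwheel '[[0.035,0,0,0.01,0],[0.035,0,0,0.02,0],[0.035,0,0,0.02,0],[0.035,0,0,0.02,0],[0.035,0,0,0.02,0]]' >/dev/null; python3 go.py .6100 .0101 .0164 -5.7
```

```text
t 14.85 tcp [0.6103 0.0101 0.0341] yaw -5.66 tilt 0.04 F [ 0.1  0.6 -0.4] open 0.0432 q6 1.58
shift [ 0.     -0.0003  0.0177] turn 0.0
```

```bash
python3 -m handwheel '[[0.035,0,0,0.005,0],[0.035,0,0,0.01,0],[0.035,0,0,0.015,0],[0.035,0,0,0.016,0],[0.035,0,0,0.016,0]]' >/dev/null; python3 -m handwheel '[[0.035,0,0,0.001,0],[0.035,0,0,0.002,0],[0.035,0,0,0.002,0],[0.035,0,0,0.002,0],[0.035,0,0,0.002,0]]' >/dev/null; python3 go.py .6100 .0101 .0164 -5.7
```

```text
t 15.85 tcp [0.6102 0.01   0.0165] yaw -5.66 tilt 0.04 F [-2.2  0.8  5.9] open 0.0432 q6 1.58
shift [ 0.     -0.0002  0.0001] turn 0.0
```

```bash
python3 -m handwheel '[[0.05,0,0,0,0],[0.06,0,0,0,0],[0.065,0,0,0,0],[0.065,0,0,0,0],[0.065,0,0,0,0]]' >/dev/null; python3 -m handwheel '[[0.065,0,0,-0.03,0],[0.065,0,0,-0.07,0],[0.065,0,0,-0.11,0],[0.065,-0.03,-0.025,-0.13,0],[0.06,-0.06,-0.05,-0.13,0]]' >/dev/null; python3 -m handwheel '[[0.055,-0.035,-0.028,0,0],[0.055,-0.07,-0.056,0,3],[0.055,-0.105,-0.084,0,6.8],[0.055,-0.125,-0.1,0,6.8],[0.055,-0.125,-0.1,0.02,6.8]]' >/dev/null; python3 -m handwheel '[[0.055,0,0,0.02,0],[0.055,0,0,0.04,0],[0.055,0,0,0.05,0],[0.055,0,0,0.05,0],[0.055,0,0,0.05,0]]' >/dev/null; python3 go.py .4433 -.159 .012 -12.5
python3 - <<'E'
from fit import *
ims={n:viewer.read_camera(n)[:,:,::-1].copy() for n in P}
for n in P: cv2.imwrite(f"pics/{n}2_raw.png",ims[n])
L=[]
for n in P:
    u,v=np.round(proj(n,[[.55,-.07,.03]])[0]).astype(int); L.append(cv2.resize(ims[n][v-50:v+50,u-50:u+50],(400,400),interpolation=cv2.INTER_CUBIC))
cv2.imwrite("pics/b3.png",np.hstack(L))
E
```

```text
t 17.85 tcp [ 0.4427 -0.1593  0.0762] yaw -12.45 tilt 0.02 F [ 0.7  0.5 -0.4] open 0.0552 q6 1.31
shift [0.0004 0.0005 0.0642] turn 0.0
```

View pics/b3.png

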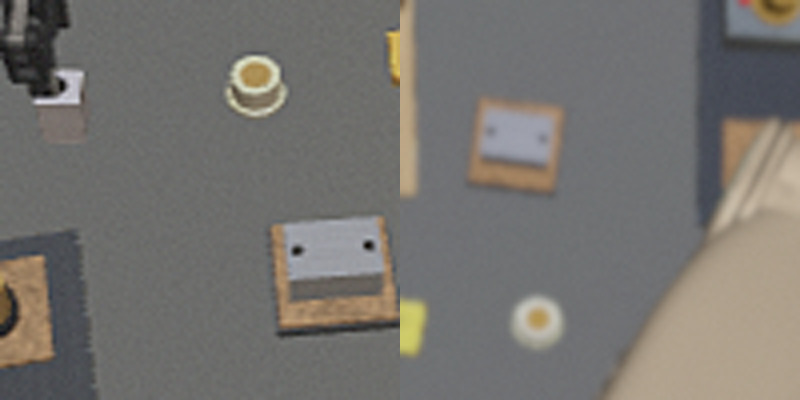

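The bracket sits squarely on the mid pad (scene (335,265), top (517,140)). I'll fit it and grasp the can.

```bash
python3 - <<'E'
from fit import *
ims={n:cv2.imread(f"pics/{n}2_raw.png") for n in P}
for v in(("scene","top"),("scene",),("top",)): print(v,fit(ims,"bracket",.61,.01,-.1,.012,R=16,freez=False,views=v).round(4))
E
python3 -m handwheel '[[0.055,0,0,0.02,0],[0.055,0,0,0.04,0],[0.055,0,0,0.055,0],[0.055,0,0,0.064,0],[0.055,0,0,0.064,0]]' >/dev/null; python3 -m handwheel '[[0.05,0,0,0,0],[0.045,0,0,0,0],[0.04,0,0,0,0],[0.035,0,0,0,0],[0.025,0,0,0,0]]' 30 >/dev/null; python3 go.py; python3 -m handwheel '[[0.025,0,0,0,0],[0.025,0,0,0,0],[0.025,0,0,0,0],[0.025,0,0,0,0],[0.025,0,0,0,0]]' >/dev/null ; python3 go.py
```

```text
('scene', 'top') [ 6.1020e-01  9.4000e-03  1.2000e-02 -5.8494e+00  3.9989e+01]
('scene',) [ 6.09900e-01  9.70000e-03  1.20000e-02 -5.95360e+00  3.00522e+01]
('top',) [ 0.6113  0.0087  0.012  -5.3821  8.4455]
t 18.95 tcp [ 0.4429 -0.1595  0.0124] yaw -12.46 tilt 0.07 F [-0.3  0.6  2.6] open 0.0319 q6 1.31
t 19.45 tcp [ 0.4429 -0.1595  0.0124] yaw -12.46 tilt 0.06 F [-0.1 -0.7  5.9] open 0.0319 q6 1.31
```

```bash
python3 -m handwheel '[[0.025,0,0,-0.005,0],[0.025,0,0,-0.03,0],[0.025,0,0,-0.07,0],[0.025,0,0,-0.1,0],[0.025,0.03,0.019,-0.1,0]]' >/dev/null; python3 -m handwheel '[[0.025,0.034,0.022,0,0],[0.025,0.068,0.044,0,-2],[0.025,0.102,0.066,0,-4.7],[0.025,0.136,0.087,0,-6.7],[0.025,0.1706,0.108,0,-6.7]]' >/dev/null; python3 -m handwheel '[[0.025,0,0,0,0],[0.025,0,0,0.01,0],[0.025,0,0,0.02,0],[0.025,0,0,0.03,0],[0.025,0,0,0.03,0]]' >/dev/null; python3 -m handwheel '[[0.025,0,0,0.005,0],[0.025,0,0,0.01,0],[0.025,0,0,0.01,0],[0.025,0,0,0.01,0],[0.025,0,0,0.01,0]]' >/dev/null; python3 go.py .6102 .009 .0544 -5.8
```

```text
t 21.45 tcp [0.61   0.0092 0.0722] yaw -5.76 tilt 0.04 F [ 0.6  0.7 -0.5] open 0.0314 q6 1.58
shift [-0.0002  0.0002  0.0178] turn 0.0
```

```bash
python3 -m handwheel '[[0.025,0,0,0.005,0],[0.025,0,0,0.01,0],[0.025,0,0,0.014,0],[0.025,0,0,0.016,0],[0.025,0,0,0.016,0]]' >/dev/null; python3 -m handwheel '[[0.025,0,0,0.001,0],[0.025,0,0,0.002,0],[0.025,0,0,0.0025,0],[0.025,0,0,0.0025,0],[0.025,0,0,0.0025,0]]' >/dev/null; python3 go.py .6102 .009 .0544 -5.8
```

```text
t 22.45 tcp [0.6099 0.0092 0.0544] yaw -5.76 tilt 0.04 F [-2.   1.9  4.8] open 0.0317 q6 1.58
shift [-0.0002  0.0003  0.    ] turn 0.0
```

```bash
python3 -m handwheel '[[0.04,0,0,0,0],[0.05,0,0,0,0],[0.055,0,0,0,0],[0.055,0,0,0,0],[0.055,0,0,0,0]]' >/dev/null; python3 -m handwheel '[[0.055,0,0,-0.02,0],[0.055,0,0,-0.06,0],[0.055,0,0,-0.1,0],[0.055,0,0,-0.1,0],[0.065,0.02,-0.033,-0.1,0]]' >/dev/null; python3 -m handwheel '[[0.065,0.023,-0.037,0,0],[0.065,0.047,-0.075,0,0],[0.065,0.07,-0.11,0,1.9],[0.065,0.094,-0.151,0,1.9],[0.065,0.094,-0.151,0.03,1.9]]' >/dev/null; python3 -m handwheel '[[0.065,0,0,0.02,0],[0.065,0,0,0.04,0],[0.065,0,0,0.06,0],[0.065,0,0,0.06,0],[0.065,0,0,0.06,0]]' >/dev/null; python3 go.py .4386 .1412 .0 -7.7
python3 - <<'E'
from fit import *
ims={n:viewer.read_camera(n)[:,:,::-1].copy() for n in P}
for n in P: cv2.imwrite(f"pics/{n}3_raw.png",ims[n])
for n in P:
    print(n,fit(ims,"cantop",.61,.0095,-.1,.042,R=16,freez=False,views=(n,)).round(4))
L=[]
for n in P:
    u,v=np.round(proj(n,[[.55,.07,.03]])[0]).astype(int); L.append(cv2.resize(ims[n][v-50:v+50,u-50:u+50],(400,400),interpolation=cv2.INTER_CUBIC))
cv2.imwrite("pics/c3.png",np.hstack(L))
E
```

```text
t 24.45 tcp [0.4375 0.1411 0.063 ] yaw -7.66 tilt 0.08 F [-0.2  0.1  0.1] open 0.0649 q6 1.88
shift [0.0003 0.0012 0.063 ] turn 0.0
scene [ 6.10800e-01  1.04000e-02  4.20000e-02 -6.57500e+00  4.21903e+01]
top [ 6.09300e-01  9.90000e-03  4.20000e-02 -6.10350e+00  3.17849e+01]
```

View pics/c3.png

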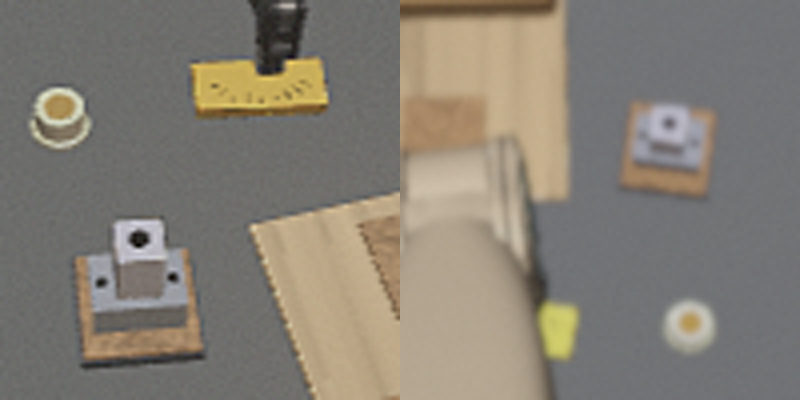

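The can stands centred on the bracket (scene (140,255)); the fingers are over the dial plate (scene (265,85)). Descending slowly for the plate.

```bash
python3 -m handwheel '[[0.065,0,0.001,0.015,0],[0.065,0,0.001,0.03,0],[0.065,0,0.001,0.045,0],[0.065,0,0.001,0.055,0],[0.065,0,0.001,0.055,0]]' >/dev/null; python3 go.py; python3 -m handwheel '[[0.065,0,0,0.002,0],[0.065,0,0,0.004,0],[0.065,0,0,0.006,0],[0.065,0,0,0.007,0],[0.065,0,0,0.007,0]]' >/dev/null; python3 go.py;  python3 -m handwheel '[[0.06,0,0,0,0],[0.055,0,0,0,0],[0.05,0,0,0,0],[0.045,0,0,0,0],[0.037,0,0,0,0]]' 40 >/dev/null; python3 -m handwheel '[[0.037,0,0,0,0],[0.037,0,0,0,0],[0.037,0,0,0,0],[0.037,0,0,0,0],[0.037,0,0,0,0]]' >/dev/null; python3 go.py
```

```text
t 25.05 tcp [0.4385 0.1409 0.0079] yaw -7.67 tilt 0.07 F [-0.9  0.1 -0.6] open 0.0649 q6 1.87
t 25.55 tcp [0.439  0.141  0.0013] yaw -7.66 tilt 0.0 F [-0.3 -0.5  0.1] open 0.0652 q6 1.87
t 26.55 tcp [0.4392 0.141  0.0016] yaw -7.66 tilt 0.02 F [-0.9 -0.3  4.8] open 0.0445 q6 1.87
```

```bash
python3 -m handwheel '[[0.037,0,0,-0.004,0],[0.037,0,0,-0.02,0],[0.037,0,0,-0.05,0],[0.037,0,0,-0.07,0],[0.037,0,0,-0.07,0]]' >/dev/null; python3 go.py; python3 -m handwheel '[[0.037,0.02,0.032,0,0],[0.037,0.041,0.065,0,-3],[0.037,0.061,0.097,0,-6],[0.037,0.082,0.13,0,-9],[0.037,0.1023,0.1616,0,-11.1]]' >/dev/null;  python3 -m handwheel '[[0.037,0,0,0,0],[0.037,0,0,0.01,0],[0.037,0,0,0.02,0],[0.037,0,0,0.03,0],[0.037,0,0,0.03,0]]' >/dev/null; python3 -m handwheel '[[0.037,0,0,0.005,0],[0.037,0,0,0.01,0],[0.037,0,0,0.01,0],[0.037,0,0,0.01,0],[0.037,0,0,0.01,0]]' >/dev/null; python3 go.py .613 .2208 .0136 3.4
```

```text
t 27.05 tcp [0.4417 0.1415 0.0739] yaw -7.66 tilt 0.35 F [ 0.1  0.2 -1.9] open 0.0447 q6 1.88
t 28.55 tcp [0.6132 0.2209 0.0317] yaw 3.44 tilt 0.05 F [-0.1  0.5 -0.8] open 0.0443 q6 1.76
shift [-0.0001 -0.0002  0.0181] turn 0.0
```

```bash
python3 -m handwheel '[[0.037,0,0,0.005,0],[0.037,0,0,0.01,0],[0.037,0,0,0.014,0],[0.037,0,0,0.016,0],[0.037,0,0,0.016,0]]' >/dev/null; python3 go.py; python3 -m handwheel '[[0.037,0,0,0.001,0],[0.037,0,0,0.002,0],[0.037,0,0,0.0028,0],[0.037,0,0,0.0028,0],[0.037,0,0,0.0028,0]]' >/dev/null; python3 go.py .613 .2208 .0136 3.4
```

```text
t 29.05 tcp [0.6123 0.2207 0.0146] yaw 3.44 tilt 0.07 F [-0.7  0.2 -1. ] open 0.0447 q6 1.76
t 29.55 tcp [0.6131 0.2209 0.0137] yaw 3.44 tilt 0.03 F [-2.  -0.3  5.2] open 0.0445 q6 1.76
shift [-0.0001 -0.0001  0.0001] turn 0.0
```

```bash
python3 -m handwheel '[[0.05,0,0,0,0],[0.06,0,0,0,0],[0.065,0,0,0,0],[0.065,0,0,0,0],[0.065,0,0,0,0]]' >/dev/null; python3 -m handwheel '[[0.065,0,0,-0.02,0],[0.065,0,0,-0.06,0],[0.065,0,0,-0.1,0],[0.065,0,0,-0.12,0],[0.065,-0.03,-0.025,-0.12,0]]' >/dev/null; python3 -m handwheel '[[0.065,-0.038,-0.031,0,0],[0.065,-0.076,-0.062,0,0],[0.065,-0.114,-0.094,0,0],[0.065,-0.152,-0.125,0,0],[0.065,-0.1948,-0.159,0,0]]' >/dev/null; python3 -m handwheel '[[0.065,0,0,0.02,0],[0.065,0,0,0.04,0],[0.065,0,0,0.06,0],[0.065,0,0,0.06,0],[0.065,0,0,0.06,0]]' >/dev/null; python3 go.py .4415 -.0146 .010 3.4
python3 - <<'E'
from fit import *
ims={n:viewer.read_camera(n)[:,:,::-1].copy() for n in P}
for n in P: cv2.imwrite(f"pics/{n}4_raw.png",ims[n])
for n in P:
    print(n,fit(ims,"dial",.613,.2208,.06,.012,R=18,freez=False,views=(n,)).round(4))
L=[]
for n in P:
    u,v=np.round(proj(n,[[.57,.12,.03]])[0]).astype(int); L.append(cv2.resize(ims[n][v-55:v+55,u-55:u+55],(400,400),interpolation=cv2.INTER_CUBIC))
cv2.imwrite("pics/d3.png",np.hstack(L))
E
```

```text
t 31.55 tcp [ 0.445  -0.0107  0.0726] yaw 3.44 tilt 0.05 F [ 0.3 -0.5  1.2] open 0.0649 q6 1.34
shift [-0.0037 -0.0037  0.0626] turn 0.0
scene [6.126000e-01 2.198000e-01 1.200000e-02 2.120100e+00 1.390615e+02]
top [6.081000e-01 2.206000e-01 1.200000e-02 1.899800e+00 1.261092e+02]
```

View pics/d3.png

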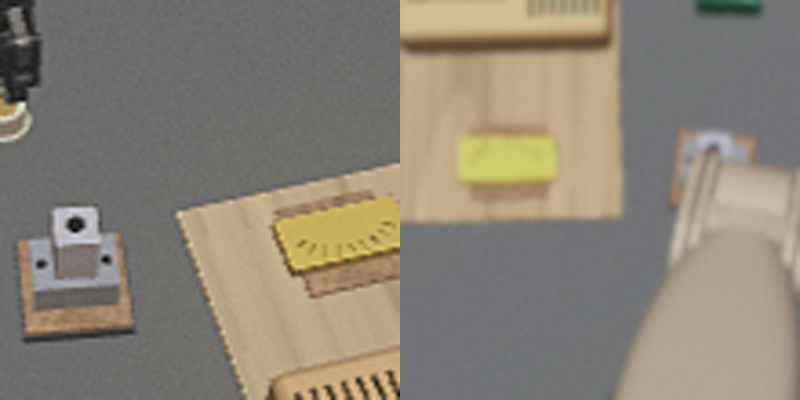

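The plate lies on the housing pad (scene (340,235), top (507,160)), but that fit is disturbed by the mixed wood and cork background. I'll redo it on the yellow channel, and the yaw of the housing edge with it.

Run:
```python
from fit import *
import fit as F
ims={n:cv2.imread(f"pics/{n}4_raw.png") for n in P}
def feat(im): f=im.astype(float); g=np.clip((f[:,:,1]-f[:,:,0])*2.0-70,0,255); return np.repeat(g[:,:,None],3,2)
y={n:feat(ims[n]) for n in P}; M["dialtop"]=box(.046,.1,.012)
for n in P:
    for m in("dial","dialtop"):
        M["bracket_"]=M[m]
        for K in (m,):
            r=fit(y,K,.613,.2208,.06,.012,R=22,freez=False,views=(n,)); print(n,K,r.round(4))
    c=proj(n,[[.613,.2208,.024],[.5803,.219,.012]]).round().astype(int); print([y[n][v,u,0] for u,v in c],[ims[n][v,u] for u,v in c])
# same method on the start pictures, for bias
ims={n:cv2.imread(f"pics/{n}0_raw.png") for n in P}; y={n:feat(ims[n]) for n in P}
for n in P: print("start",n,fit(y,"dial",.4386,.1412,-.134,0,R=22,freez=False,views=(n,)).round(4))
# housing front top edge: gradient along x at z=.066
for n in P:
    ya=np.radians(3.4); pts=[]
    for t in np.linspace(-.08,.08,33):
        s=np.arange(.1,.135,.0005); X=np.c_[.613+s*np.cos(ya)-t*np.sin(ya),.2208+s*np.sin(ya)+t*np.cos(ya),0*s+.06]
        p=proj(n,X).astype(np.float32); v=cv2.GaussianBlur(cv2.remap(ims[n],p[None,:,0],p[None,:,1],cv2.INTER_LINEAR)[0].astype(float).mean(1)[None],(0,0),3)[0]
        pts.append((t,s[np.argmax(abs(np.gradient(v)))]))
    pts=np.array(pts); k=np.polyfit(*pts.T,1); r=abs(pts[:,1]-np.polyval(k,pts[:,0])); k=np.polyfit(*pts[r<=np.median(r)*1.5].T,1); print("housing front",n,"yaw",3.4-np.degrees(k[0]),k[1],np.median(r))
```

```text
scene dial [6.11200e-01 2.22700e-01 1.20000e-02 3.34760e+00 3.64296e+01]
scene dialtop [6.14000e-01 2.20700e-01 1.20000e-02 3.35250e+00 2.05917e+01]
[np.float64(96.0), np.float64(0.0)] [array([ 91, 174, 200], dtype=uint8), array([105, 134, 163], dtype=uint8)]
top dial [6.12900e-01 2.20900e-01 1.20000e-02 2.26730e+00 2.62602e+01]
top dialtop [6.11900e-01 2.20600e-01 1.20000e-02 1.94800e+00 4.54141e+01]
[np.float64(124.0), np.float64(0.0)] [array([106, 203, 208], dtype=uint8), array([ 98, 132, 164], dtype=uint8)]
start scene [ 0.4367  0.1418  0.     -8.4286 42.5117]
start top [ 0.4383  0.1411  0.     -7.7916 11.0637]
housing front scene yaw 8.415288531699202 0.12318508257858278 0.002862522281639898
housing front top yaw 3.5887686968160533 0.11552936810856657 0.00041377005347595364
```

Plate fits at about (.613,.221), yaw about 3.3° against a housing front of 3.6°, so it is good. Now the knob.

```bash
python3 -m handwheel '[[0.065,-0.0037,-0.0037,0.02,0],[0.065,-0.0037,-0.0037,0.04,0],[0.065,-0.0037,-0.0037,0.055,0],[0.065,-0.0037,-0.0037,0.064,0],[0.065,-0.0037,-0.0037,0.064,0]]' >/dev/null; python3 -m handwheel '[[0.06,0,0,0,0],[0.055,0,0,0,0],[0.05,0,0,0,0],[0.045,0,0,0,0],[0.03,0,0,0,0]]' 25 >/dev/null; python3 go.py; python3 -m handwheel '[[0.03,0,0,0,0],[0.03,0,0,0,0],[0.03,0,0,0,0],[0.03,0,0,0,0],[0.03,0,0,0,0]]' >/dev/null ; python3 go.py
```

```text
t 32.65 tcp [ 0.4422 -0.0148  0.0091] yaw 3.43 tilt 0.04 F [-0.2  0.2  3.3] open 0.0362 q6 1.33
t 33.15 tcp [ 0.4422 -0.0147  0.0091] yaw 3.44 tilt 0.04 F [-0.8  0.3  5.6] open 0.036 q6 1.33
```

```bash
python3 -m handwheel '[[0.03,0,0,-0.005,0],[0.03,0,0,-0.03,0],[0.03,0,0,-0.06,0],[0.03,0,0,-0.09,0],[0.03,0.02,0.016,-0.09,0]]' >/dev/null; python3 -m handwheel '[[0.03,0.037,0.03,0,0],[0.03,0.074,0.06,0,0],[0.03,0.111,0.091,0,0],[0.03,0.148,0.122,0,0],[0.03,0.185,0.152,0,0]]' >/dev/null;  python3 -m handwheel '[[0.03,0.02,0.0166,0,0],[0.03,0.02,0.0166,0.01,0],[0.03,0.02,0.0166,0.02,0],[0.03,0.02,0.0166,0.03,0],[0.03,0.02,0.0166,0.04,0]]' >/dev/null; python3 -m handwheel '[[0.03,0,0,0.005,0],[0.03,0,0,0.008,0],[0.03,0,0,0.008,0],[0.03,0,0,0.008,0],[0.03,0,0,0.008,0]]' >/dev/null; python3 go.py .613 .221 .0331 3.4
```

```text
t 35.15 tcp [0.6132 0.2211 0.0512] yaw 3.43 tilt 0.07 F [ 0.2  0.2 -0.8] open 0.0359 q6 1.76
shift [-0.0001 -0.0002  0.0181] turn 0.0
```

```bash
python3 -m handwheel '[[0.03,0,0,0.005,0],[0.03,0,0,0.01,0],[0.03,0,0,0.014,0],[0.03,0,0,0.016,0],[0.03,0,0,0.016,0]]' >/dev/null; python3 go.py; python3 -m handwheel '[[0.03,0,0,0.001,0],[0.03,0,0,0.002,0],[0.03,0,0,0.0025,0],[0.03,0,0,0.0025,0],[0.03,0,0,0.0025,0]]' >/dev/null; python3 go.py .613 .221 .0331 3.4
```

```text
t 35.65 tcp [0.612  0.2209 0.0338] yaw 3.44 tilt 0.07 F [-0.3 -0.5 -0.9] open 0.0359 q6 1.76
t 36.15 tcp [0.6128 0.2211 0.0331] yaw 3.44 tilt 0.04 F [-2.9 -1.3  6.3] open 0.036 q6 1.76
shift [-0.0001  0.0002  0.    ] turn 0.0
```

Contact at the expected height. Release, retreat and check.

```bash
python3 -m handwheel '[[0.045,0,0,0,0],[0.055,0,0,0,0],[0.06,0,0,0,0],[0.06,0,0,0,0],[0.06,0,0,0,0]]' >/dev/null; python3 -m handwheel '[[0.06,0,0,-0.02,0],[0.06,0,0,-0.06,0],[0.06,0,0,-0.1,0],[0.06,0,0,-0.14,0],[0.06,0,0,-0.17,0]]' >/dev/null;  python3 -m handwheel '[[0.06,0.045,-0.02,0,0],[0.06,0.09,-0.04,0,0],[0.06,0.135,-0.06,0,0],[0.06,0.18,-0.08,0,0],[0.06,0.225,-0.1,0,0]]' >/dev/null; python3 -m handwheel '[[0.06,0.04,-0.03,0,0],[0.06,0.08,-0.06,0,0],[0.06,0.12,-0.09,0,0],[0.06,0.12,-0.09,0,0],[0.06,0.12,-0.09,0,0]]' >/dev/null; python3 go.py
python3 - <<'E'
from fit import *
ims={n:viewer.read_camera(n)[:,:,::-1].copy() for n in P}
L=[]
for n in P: 
    cv2.imwrite(f"pics/{n}5_raw.png",ims[n])
    u,v=np.round(proj(n,[[.58,.0,.03]])[0]).astype(int); L.append(cv2.resize(ims[n][v-60:v+60,u-115:u+115],(575,300),interpolation=cv2.INTER_CUBIC))
cv2.imwrite("pics/fin.png",np.vstack(L))
def brassdisc(n,X):
    u,v=np.round(proj(n,[X])[0]).astype(int); r=4; c=ims[n][v-r:v+r+1,u-r:u+r+1].astype(float); w=np.clip(c[:,:,2]-c[:,:,0]-50,0,None); yy,xx=np.mgrid[v-r:v+r+1,u-r:u+r+1]
    p=[(w*xx).sum()/w.sum(),(w*yy).sum()/w.sum()]; return p,plane(n,p,X[2])
for n in P: print(n,"knob",brassdisc(n,[.613,.221,.05]))
for v in(("scene",),("top",)):
    print("holder",fit(ims,"holder",.599,-.226,0,.012,R=12,freez=False,views=v)[[0,1,4]].round(4))
    print("can",fit(ims,"cantop",.61,.0095,-.1,.042,R=16,freez=False,views=v).round(4))
E
```

```text
t 38.15 tcp [0.4011 0.5548 0.2017] yaw 3.59 tilt 0.04 F [ 0.4 -0.9  0.3] open 0.0599 q6 2.36
scene knob ([np.float64(337.7120921305182), np.float64(216.05246321177222)], array([[0.61303768, 0.221322  ]]))
top knob ([np.float64(203.82365145228215), np.float64(148.1721991701245)], array([[0.61162552, 0.22073006]]))
holder [ 0.5991 -0.226  87.8135]
can [ 6.1090e-01  1.0400e-02  4.2000e-02 -6.5213e+00  4.2622e+01]
holder [ 0.5964 -0.2261 48.2942]
can [ 6.09300e-01  9.90000e-03  4.20000e-02 -6.56390e+00  3.23053e+01]
```

View pics/fin.png

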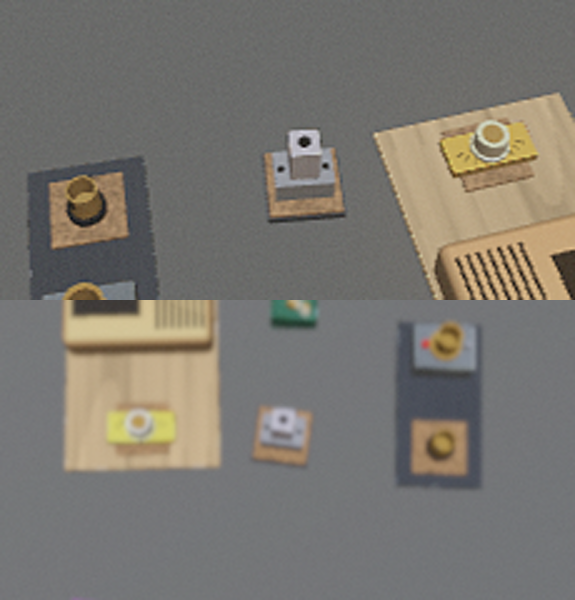

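The final picture shows the holder on the jig pad, the can on the bracket on the mid pad, and the knob on the plate on the housing pad. All are upright and centred, and the arm is clear, so I'm handing in.

```bash
python3 -c "from cell import close_job; print(close_job())"
```

```text
the job is handed in; nothing more can be done
None
```

I laid out all five parts in the order you gave and handed the job in at about 38 s: holder, bracket, can, dial plate, knob. I set each part down until I felt light contact (about 5–6 N) at the height I expected. The arm was clear of everything at hand-in, and I never went near the screwdriver, tin or purple decoy.

**Last checks**
- **Positions:** the final picture, from both cameras, shows every part upright and centred. The fits put each one within about 1–3 mm of its carrier's centre. I last fitted the bracket right after placing it and the plate just before the knob went on.
- **Plate yaw:** about 3.4° as commanded. The top view puts the housing front at 3.6°, and its sides fit at about 3.4°.

**Where checks disagreed**
- **Housing pad:** the two cameras differed by about 3.4 mm in x. I used the mean, and contact height and the housing face distance both fitted it.
- **Holder on its pad:** they differed by about 2.7 mm in x (.599 and .596 m, pad centre .599 m).
- **Plate yaw:** the blurry top view fitted the plate at about 2.0–2.3°, against 3.35° from the scene view. Before the yellow-only refit, both views had given about 2°.
- **Housing front yaw:** the scene-view fit gave 8.4° with large scatter, so I discarded it.

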